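# Put away a mixed handful at the implant inspection corner

## Task

Sort the four loose things on the counter onto their bay plates, setting each down (not dropping it) in the middle of its plate: the titanium pulse generator lying flat on the white-edged bay, the blue lead boot standing upright on the blue-edged bay, the tweezers lying lengthwise along the green-edged bay and the black magnet wand lying lengthwise along the yellow-edged bay. Move the generator first and the magnet wand last, only once the other three are in their bays. Leave the amber jar and the brass weight where they are, and leave each thing in place once it is put away.

Things in the scene. Friction and masses are not known exactly. Their poses are not given: they have to be found in the camera images.
- generator_mid (a point): Polished titanium pulse generator, rigid: a flat grey metal can with rounded corners, 54 mm along x, 42 mm along y, 14 mm high, 50 to 100 g; a pale blue resin strip with two dark ports on its +x end. Point at its centre, 7 mm above its underside; z up. The sides facing +y and -y are flat for 18 mm or more about the middle: grip across y (42 mm).
- boot_mid (a point): Blue lead boot, a firm moulded part: an upright round sleeve 30 mm high, stem 20 to 21 mm in diameter above a round foot 28 mm in diameter and 5 mm high, dark hole in the top, 18 g. Point at its centre, 15 mm above its underside; z is its upright axis.
- tweezers_mid (a point): Chrome tweezers lying on edge, rigid (the arms do not spring): 112 mm long along x (joined end at -x, points at +x), 10 mm high, 16.4 mm wide across both arms over the middle 36 mm, narrower at both ends, 30 g. Point at its centre, 5 mm above its underside; x along its length, z up. Grip across y at the middle.
- wand_mid (a point): Black anodised magnet wand lying down: 110 mm long along x, square handle 16 mm wide and high from the -x end to 31 mm beyond the centre, then a round head 28 mm in diameter, 18 mm high, red disc on top, at the +x end; silver bands; 60 to 130 g, balance point 8 mm towards the head. Point at mid-length, 8 mm above its underside; x along its length, z up. It pulls on nothing.
- bay_generator: White-edged square bay plate with dark top, 84 mm by 84 mm, for the generator; fixed to the counter; origin at the centre of its underside, top surface 6 mm above the counter, z up, x and y along its edges.
- bay_boot: Blue-edged square bay plate with dark top, 60 mm by 60 mm, for the lead boot; fixed to the counter; origin at the centre of its underside, top surface 6 mm above the counter, z up, x and y along its edges.
- bay_tweezers: Green-edged long bay plate with dark top, 136 mm along x, 50 mm along y, for the tweezers (either way round); fixed to the counter; origin at the centre of its underside, top surface 6 mm above the counter, z up, x along its length.
- bay_wand: Yellow-edged long bay plate with dark top, 136 mm along x, 56 mm along y, for the magnet wand (either way round); fixed to the counter; origin at the centre of its underside, top surface 6 mm above the counter, z up, x along its length.
- jar_mid (a point): Amber jar with a white cap, 36 mm in diameter, 42 mm high, loose: to be left alone. Point at its centre, 21 mm above its underside.
- weight_mid (a point): Brass calibration weight with a knob, 32 mm in diameter, 38 mm high, loose: to be left alone. Point at its centre, 19 mm above its underside.

How it is judged:
By the outcome, as a careful person would: the job done as asked, in the order asked, and still so for the second after the job is handed in, with the robot touching nothing.
It also fails if it takes over 102 s, if anything falls off the work surface, if the arm or the gripper's body presses on something with over 40 N, if the wrist force passes 120 N, or if a joint passes its speed limit or range.

## Robot

A 6-joint arm with a two-finger parallel gripper is mounted at the origin on the work surface. World frame = base frame: x ahead of the robot, y to its left, z up, the work surface at z = 0. Lengths are in m, angles in rad, forces in N, time in s.
With the tool pointing down it reaches from about 0.375 to 0.9 m from the base axis. Payload 3.1 kg.
Tool frame: the origin (TCP) lies at the very end of the fingers, on their centre line; the grasp point (between the pads) lies 19 mm behind it (tcp_to_grasp is the distance from the TCP to the grasp point, in m); z points along the fingers, y is the direction in which the jaws open and shut (so a half turn about z gives the same grasp; the last joint's range is limited). The gripper opens to 85 mm and grips with 20 to 120 N. Pads are 22 mm wide; open, the fingers measure 114 mm over their backs; the gripper's body (76 mm by 85 mm) begins 54 mm behind the grasp point. The pads swing forward as they close: fully open they stand 13 mm farther back than shut.
Start: joints at [0.943, 0.527, 1.433, -0, 1.181, -0.178], TCP at [0.272, 0.563, 0.231] pointing down, gripper open.
Joint ranges: [-3.08, 3.08], [-0.75, 2.2], [0.22, 2.44], [-1.43, 4.57], [0, 2.65], [-2.85, 2.85]. Speed limits (rad/s): [2.79, 2.79, 3.14, 3.14, 3.14, 3.14].

## Interface

Orientations are given as a unit quaternion [x, y, z, w].
In Python, from station import sense, snapshot, camera_info, sign_off, tcp_to_grasp gives the robot as it stands.
- The arm moves only by the shell command python3 -m inch 'ROWS' [FORCE]. ROWS is JSON, a list of rows, each a list of 3 entries, a list of its own where there are three numbers: the closure, from -1 (fully open) to 1 (shut), so that 0 is half open, then the shift along the tool's x, y, z normalised to -1 to 1, where 1 is 10 cm, then the turn, a rotation vector about the tool's x, y, z normalised to -1 to 1, where 1 is 360 degrees. In form: [[jaw, [dx, dy, dz], [ax, ay, az]], ...]. A call has 1 to 20 rows; each row is the pose to reach, as a shift and turn from the pose commanded when the call began, along the tool's axes at that moment, turning the shorter way round; what a row does not reach only later rows make up. A row lasts 1/10 s, in which the tool goes at most 50 mm and 8.59 degrees, less where a joint would pass 70% of its speed; a pose out of reach is approached as far as the arm can. A call with a number of a shift or a turn outside -1 to 1 is refused whole. A call with a gripper value outside its range is refused whole. The fingers move at their own pace and stop on an object; FORCE is the grip in N (left out, the last holds). Time passes only in rows, so rows that repeat a pose let the fingers close. It gives the time, the measured TCP pose, the force and the opening at its end, in the units of the state.
- sense(): the state, without advancing time (a new reading comes with each control period).
- snapshot(name): name is "scene" or "top" or "wrist"; returns (picture, depth): 400x640x3 uint8, blue, green, red; 400x640 float32, m along the optical axis (not along the pixel's ray), 0 where there is no reading.
- camera_info(name): a dict with "K" (3x3 intrinsics, pixels), "dist" ([k1, k2, p1, p2, k3] as OpenCV has them; the pictures are not rectified), "origin" and "orientation" of the camera in the world. Camera axes: x right, y down, z forward; pixel columns grow to the right and rows downward; lengths in m; the calibration is good to about 2 mm. A picture is of the moment at which its call begins: read the wrist's pose just before it. camera_info takes no time and is no camera call; for the wrist camera it gives the pose at the moment of the call.
- sign_off(): hands the job in, once; it reports no verdict.
The state is a dict: "t": time; "q": joint angles; "qd": joint speeds; "tau": joint torques, N m; "tcp_pos": TCP position; "tool_rot": TCP orientation; "force": force on the tool from outside, world axes, zero at the start; "ft_torque": the same for the moment, N m; "finger_gap": opening from 0.0 (shut) to 1.0 (fully open).
Only numpy, scipy, OpenCV 4.12 (cv2) and the standard library are available. Lean on these libraries where they do the work, as an engineer would, in place of code of your own. Each camera call takes 0.05 s, during which the arm holds its last target.

## Working session

There is one attempt and no reset: what is moved stays moved. The work goes in short steps, Python scripts to look and compute and a shell command to move; the robot and the scene stay as the last step left them, time stands still between calls to the robot, and variables do not carry over. Pictures are saved under pics/ and viewed, and the job is handed in when it is done.

```bash
ls; mkdir -p pics
python3 - <<'E'
from station import *
import cv2
print(sense(), tcp_to_grasp)
for n in ("top","scene"):
    i=camera_info(n);print(n,i)
    p,d=snapshot(n);cv2.imwrite(f"pics/{n}0.png",p)
    import numpy as np; np.save(f"pics/{n}0.npy",d)
E
```

```text
pics
{'t': 0.0, 'q': array([ 9.42472527e-01,  5.28474937e-01,  1.43391213e+00, -2.67595172e-05,
        1.18139756e+00, -1.78488558e-01]), 'qd': array([-0.00060946, -0.00123543,  0.00213366, -0.00052427,  0.00020755,
       -0.00029023]), 'tau': array([ 1.22808055e-03, -4.42344689e+01, -1.78028262e+01, -1.75279033e-04,
        8.23911570e-03,  1.29294762e-05]), 'tcp_pos': array([0.27130296, 0.56224296, 0.23032511]), 'tool_rot': array([ 2.23020960e-01,  9.74813033e-01, -1.01286580e-03, -4.18853002e-04]), 'force': array([-0.32521357,  0.29752559, -0.47220147]), 'ft_torque': array([ 0.02401873,  0.0364704 , -0.01226262]), 'finger_gap': 0.9996096802843942} 0.0187
top {'K': array([[512.04897425,   0.        , 319.20110933],
       [  0.        , 512.04897425, 193.35735371],
       [  0.        ,   0.        ,   1.        ]]), 'dist': array([-0.03817288,  0.        ,  0.        ,  0.        ,  0.        ]), 'origin': array([ 0.36786741, -0.00961711,  1.10943295]), 'orientation': array([ 0.70503146, -0.70435109,  0.05143981, -0.06460742])}
scene {'K': array([[441.3269593 ,   0.        , 319.73201775],
       [  0.        , 441.3269593 , 195.7615556 ],
       [  0.        ,   0.        ,   1.        ]]), 'dist': array([0.00448072, 0.        , 0.        , 0.        , 0.        ]), 'origin': array([ 0.89610498, -0.61296252,  0.58409852]), 'orientation': array([ 0.85916998,  0.25331249, -0.12207783, -0.42750056])}
```

View pics/top0.png

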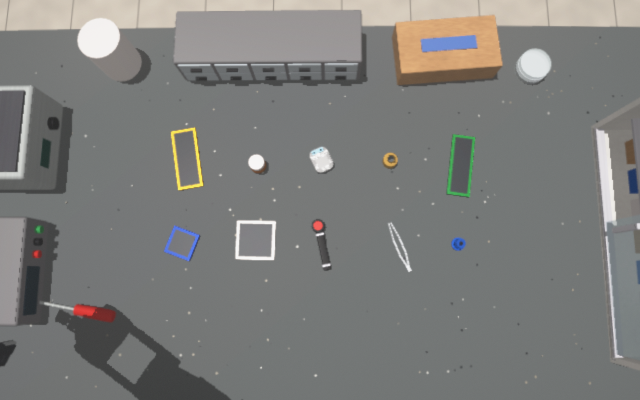

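View pics/scene0.png

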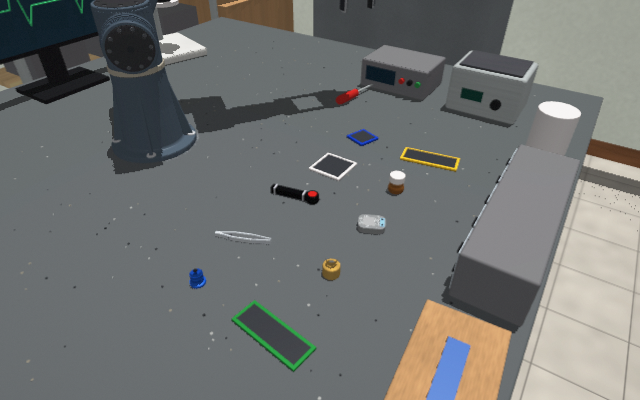

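Run:
```python
import cv2
p=cv2.imread("pics/top0.png")
cv2.imwrite("pics/top0L.png",cv2.resize(p[110:285,150:350],None,fx=4,fy=4)[:600])
q=cv2.resize(p[120:270,290:490],None,fx=4,fy=4);cv2.imwrite("pics/top0R.png",q)
p=cv2.imread("pics/scene0.png")
cv2.imwrite("pics/sc0.png",cv2.resize(p[120:300,170:430],None,fx=3,fy=3))
```

```text
(no output)
```

View pics/top0L.png

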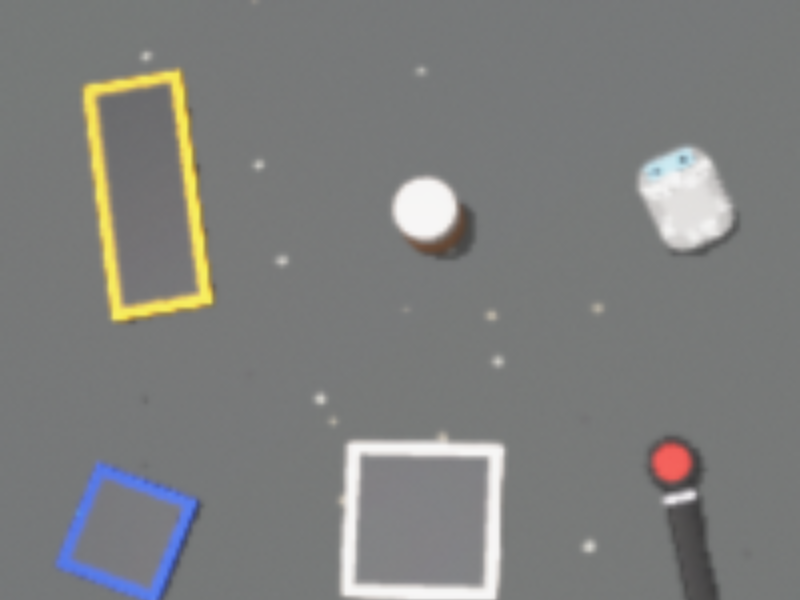

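View pics/top0R.png

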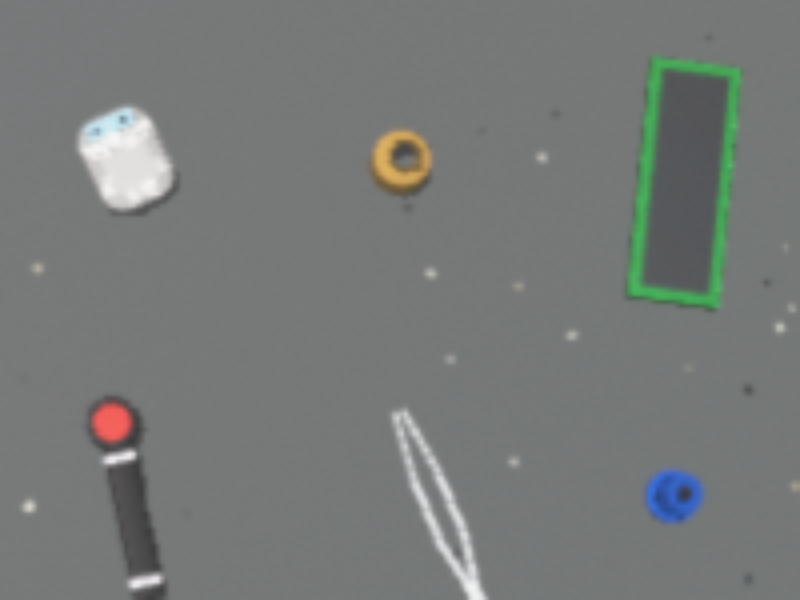

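View pics/sc0.png

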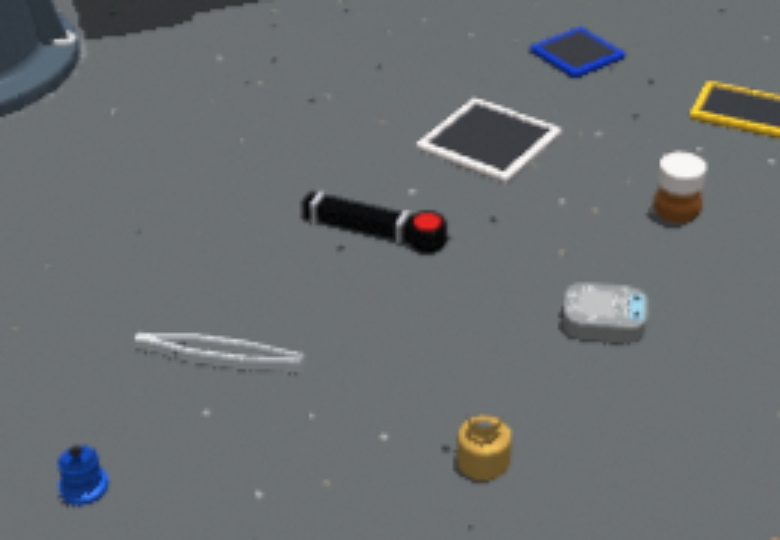

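```bash
cat > h.py <<'E'
import numpy as np, cv2
from scipy.spatial.transform import Rotation as R
def toworld(ci,px,z):
    px=np.asarray(px,float).reshape(-1,1,2)
    n=cv2.undistortPoints(px,ci["K"],ci["dist"])[:,0]
    d=R.from_quat(ci["orientation"]).apply(np.c_[n,np.ones(len(n))])
    o=np.asarray(ci["origin"]); z=np.broadcast_to(z,(len(n),))
    return o+d*((z-o[2])/d[:,2])[:,None]
def proj(ci,P):
    Rm=R.from_quat(ci["orientation"]).as_matrix().T
    return cv2.projectPoints(np.asarray(P,float).reshape(-1,1,3),Rm,-Rm@np.asarray(ci["origin"]),ci["K"],ci["dist"])[0][:,0]
def rect(ci,mask,z):
    ys,xs=np.nonzero(mask); w=toworld(ci,np.c_[xs,ys],z)[:,:2]
    return cv2.minAreaRect(w.astype(np.float32)*1000), w.mean(0), len(xs)
E
python3 - <<'E'
from h import *
from station import camera_info
ci=camera_info("top"); p=cv2.imread("pics/top0.png"); d=np.load("pics/top0.npy")
hsv=cv2.cvtColor(p,cv2.COLOR_BGR2HSV); H,S,V=[hsv[...,i].astype(int) for i in range(3)]
def box(m,x0,y0,x1,y1):
    o=np.zeros_like(m); o[y0:y1,x0:x1]=m[y0:y1,x0:x1]; return o
print("table z check", [ (toworld(ci,[[u,v]],0)[0].round(3), d[v,u]) for u,v in [(300,300),(185,160),(255,240)]])
T={"yellow":(box((S>120),160,120,215,195),.006),"blue":(box((S>100),155,220,210,265),.006),
"white":(box(V>170,228,215,282,265),.006),"green":(box(S>100,440,130,480,202),.006),
"boot":(box(S>120,445,230,475,256),.0),"wand":(box((V<70)|(S>120)|(V>170),308,212,336,274),.012),
"tw":(box(V>155,380,215,418,280),.01),"gen":(box(V>150,305,142,336,177),.012),"jar":(box(V>160,245,150,270,176),.042),"weight":(box(S>80,380,148,402,172),.02)}
for k,(m,z) in T.items():
    r,c,n=rect(ci,m,z); print(k,n,"ctr",np.round(r[0],1),"size",np.round(r[1],1),"ang",round(r[2],1),"mean",(c*1000).round(1))
w=toworld(ci,[[318.2,225.8]],.018);print("red disc",w)
E
```

```text
table z check [(array([0.322, 0.052, 0.   ]), np.float32(1.088738)), (array([0.628, 0.312, 0.   ]), np.float32(1.1367304)), (array([0.449, 0.15 , 0.   ]), np.float32(1.1042571))]
yellow 507 ctr [630.6 307. ] size [137.   57.7] ang 9.9 mean [629.4 305.5]
blue 332 ctr [442.1 309.6] size [61.6 61.2] ang 70.0 mean [441.6 308.6]
white 551 ctr [455.7 152.7] size [95.2 92.2] ang 0.2 mean [449.8 151. ]
green 436 ctr [ 614.4 -299.9] size [ 49.9 135.8] ang 81.9 mean [ 612.3 -298.7]
boot 137 ctr [ 440.9 -288.5] size [30.3 25.8] ang 90.0 mean [ 442.  -288.2]
wand 166 ctr [438.1   6.5] size [105.  24.] ang 8.0 mean [453.6   6.3]
tw 264 ctr [ 439.9 -176.3] size [110.5  54.5] ang 17.4 mean [ 433.1 -161.3]
gen 439 ctr [626.6   7.4] size [54.3 43.5] ang 26.2 mean [626.6   7.8]
jar 207 ctr [614.1 147.2] size [33.1 32.3] ang 1.2 mean [613.9 146.9]
weight 155 ctr [ 623.1 -143. ] size [30.5 33.6] ang 88.9 mean [ 621.7 -142. ]
red disc [[0.47849725 0.01297209 0.018     ]]
```

Run:
```python
from h import *
from station import camera_info
ci=camera_info("top"); p=cv2.imread("pics/top0.png")
hsv=cv2.cvtColor(p,cv2.COLOR_BGR2HSV); H,S,V=[hsv[...,i].astype(int) for i in range(3)]
def big(m,x0,y0,x1,y1,close=0):
    o=np.zeros(m.shape,np.uint8); o[y0:y1,x0:x1]=m[y0:y1,x0:x1]
    if close:o=cv2.morphologyEx(o,cv2.MORPH_CLOSE,np.ones((5,5)))
    n,l,s,_=cv2.connectedComponentsWithStats(o)
    return l==1+np.argmax(s[1:,4])
for k,m,z in [("white",big(V>170,228,215,282,265),.006),("tw",big(V>150,380,215,418,280,1),.01),("wand",big((V<85)|(S>120)|(V>170),308,212,336,274,1),.012)]:
    r,c,n=rect(ci,m,z); print(k,n,"ctr",np.round(r[0],1),"size",np.round(r[1],1),"ang",round(r[2],1),"mean",(c*1000).round(1))
    if k=="wand":
        ys,xs=np.nonzero(m);print(xs.min(),xs.max(),ys.min(),ys.max())
print(V[215:272,312:332:3][::4])
```

```text
white 550 ctr [451.2 150. ] size [86.3 86.7] ang 0.2 mean [449.7 150.9]
tw 384 ctr [ 434.7 -160.2] size [112.   19.2] ang 22.1 mean [ 435.2 -160.1]
wand 429 ctr [439.9   2.8] size [110.9  24.7] ang 12.9 mean [441.8   5.1]
313 330 219 270
[[121 121 121 122 121 120 121]
 [121 106  85 113 122 120 122]
 [ 93 242 243 226  82 121 121]
 [ 86 242 244 226  62 119 120]
 [119  72  85  71  91 120 121]
 [121 151 226 138  71 121 122]
 [122 120  87  77  62 118 121]
 [122 121  77  79  65 117 121]
 [121 121 105  81  73 112 120]
 [121 121 119  81  74  81 122]
 [121 121 120  75  77  68 120]
 [120 121 121  88  79  72 117]
 [121 121 122 110  98 124 129]
 [121 121 121 122 122  85  64]
 [120 121 121 120 117 118 120]]
```

```bash
cat >> h.py <<'E'
def go(x,y,z,yaw):
    """yaw deg = world heading of tool y (mod 180). prints total shift in tool axes (units 10cm) and turn units"""
    from station import sense
    s=sense(); Rt=R.from_quat(s["tool_rot"]); m=Rt.as_matrix()
    d=m.T@(np.array([x,y,z])-s["tcp_pos"])*10
    cy=np.degrees(np.arctan2(m[1,1],m[0,1])); dl=(yaw-cy+90)%180-90
    M=R.from_euler('z',cy+dl,degrees=True).as_matrix()@np.array([[0,1,0],[1,0,0],[0,0,-1.]]).T
    # target: y axis heading cy+dl, z down, x = y cross z
    yv=np.array([np.cos(np.radians(cy+dl)),np.sin(np.radians(cy+dl)),0]); zv=np.array([0,0,-1.]); xv=np.cross(yv,zv)
    rv=(Rt.inv()*R.from_matrix(np.c_[xv,yv,zv])).as_rotvec()/(2*np.pi)
    print("t %.1f pos"%s["t"],s["tcp_pos"].round(4),"yaw %.1f"%cy,"q6 %.2f"%s["q"][5],"gap %.3f"%s["finger_gap"],"| shift",d.round(3),"turn",rv.round(4),"dyaw %.1f"%dl)
E
python3 -c "
from h import *
go(.6266,.0075,.2,116.2)"
```

```text
t 0.1 pos [0.2713 0.5623 0.2304] yaw 64.2 q6 -0.18 gap 1.002 | shift [-5.612 -3.451  0.309] turn [-0.0003 -0.0002 -0.1444] dyaw 52.0
```

```bash
M='[[-1,[-0.935,-0.575,0.05],[0,0,0]],[-1,[-0.935,-0.575,0.05],[0,0,0]],[-1,[-0.935,-0.575,0.05],[0,0,0]]]' ; unset M
python3 -m inch '[[-1,[-0.93,-0.57,0.05],[0,0,0]],[-1,[-0.93,-0.57,0.05],[0,0,0]],[-1,[-0.93,-0.57,0.05],[0,0,0]]]'
python3 -m inch '[[-1,[-0.93,-0.57,0.05],[0,0,0]],[-1,[-0.93,-0.57,0.05],[0,0,0]],[-1,[-0.93,-0.57,0.05],[0,0,0]]]'
python3 -c "
from h import *
go(.6266,.0075,.2,116.2)"
```

```text
t: 0.4
tcp_pos: [0.3321, 0.4671, 0.2254]
tool_rot: [0.225, 0.974, -0.002, -0.0]
force: [-1.1, 0.2, -0.1]
finger_gap: 1.001
t: 0.7
tcp_pos: [0.3915, 0.3761, 0.2208]
tool_rot: [0.225, 0.974, -0.001, -0.0]
force: [-0.2, 0.7, -0.1]
finger_gap: 0.999
t 0.7 pos [0.3915 0.3761 0.2208] yaw 64.0 q6 -0.56 gap 0.999 | shift [-3.729 -2.28   0.214] turn [-3.000e-04 -1.000e-04 -1.451e-01] dyaw 52.2
```

```bash
python3 -m inch '[[-1,[-0.93,-0.57,0.05],[0,0,0]],[-1,[-0.93,-0.57,0.05],[0,0,0]],[-1,[-0.93,-0.57,0.05],[0,0,0]]]' >/dev/null
python3 -m inch '[[-1,[-0.93,-0.57,0.05],[0,0,0]],[-1,[-0.93,-0.57,0.05],[0,0,0]],[-1,[-0.93,-0.57,0.05],[0,0,0]]]' >/dev/null
python3 -m inch '[[-1,[-0.93,-0.57,0.05],[0,0,0]],[-1,[-0.93,-0.57,0.05],[0,0,0]],[-1,[-0.93,-0.57,0.05],[0,0,0]]]' >/dev/null
python3 -m inch '[[-1,[-0.93,-0.57,0.05],[0,0,-0.145]],[-1,[-0.93,-0.57,0.05],[0,0,-0.145]],[-1,[-0.93,-0.57,0.05],[0,0,-0.145]],[-1,[-0.93,-0.57,0.05],[0,0,-0.145]],[-1,[-0.93,-0.57,0.05],[0,0,-0.145]],[-1,[-0.93,-0.57,0.05],[0,0,-0.145]],[-1,[-0.93,-0.57,0.05],[0,0,-0.145]],[-1,[-0.93,-0.57,0.05],[0,0,-0.145]],[-1,[-0.93,-0.57,0.05],[0,0,-0.145]]]'
python3 - <<'E'
from h import *
from station import *
go(.6266,.0075,.2,116.2)
ci=camera_info("wrist");print(ci)
p,d=snapshot("wrist");cv2.imwrite("pics/w1.png",p)
print(proj(ci,[[.6266,.0075,.014]]))
E
```

```text
t: 2.5
tcp_pos: [0.6253, 0.0133, 0.2013]
tool_rot: [-0.228, 0.974, 0.0, -0.0]
force: [-0.4, -0.8, 0.3]
finger_gap: 1.0
t 2.5 pos [0.6253 0.0133 0.2013] yaw 116.4 q6 -2.19 gap 1.000 | shift [ 0.014 -0.057  0.013] turn [ 0.0001 -0.      0.0005] dyaw -0.2
{'K': array([[310.14734606,   0.        , 326.67861232],
       [  0.        , 310.14734606, 207.29084521],
       [  0.        ,   0.        ,   1.        ]]), 'dist': array([0.01348533, 0.        , 0.        , 0.        , 0.        ]), 'origin': array([ 0.55621825, -0.02007599,  0.34441764]), 'orientation': array([0.52142636, 0.83984992, 0.12843747, 0.07918634])}
[[320.41470465 182.78938396]]
```

View pics/w1.png

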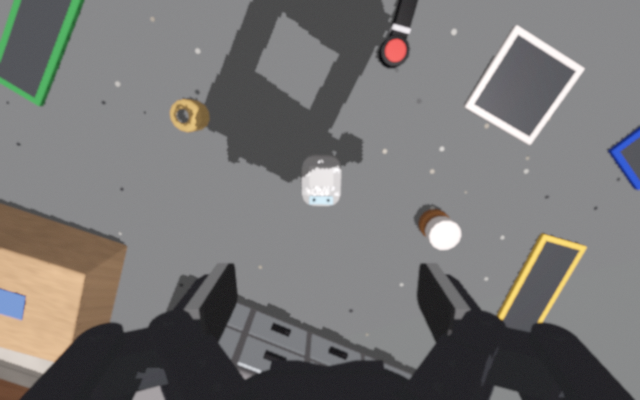

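```bash
cat >> h.py <<'E'
def seg(ci,p,fn,box,z,close=0):
    hsv=cv2.cvtColor(p,cv2.COLOR_BGR2HSV).astype(int); m=fn(hsv[...,0],hsv[...,1],hsv[...,2])
    x0,y0,x1,y1=box; o=np.zeros(m.shape,np.uint8); o[y0:y1,x0:x1]=m[y0:y1,x0:x1]
    if close:o=cv2.morphologyEx(o,cv2.MORPH_CLOSE,np.ones((close,close)))
    n,l,s,_=cv2.connectedComponentsWithStats(o); k=l==1+np.argmax(s[1:,4])
    r,c,n=rect(ci,k,z)
    print(n,"ctr",np.round(r[0],1),"size",np.round(r[1],1),"ang",round(r[2],1),"mean",(c*1000).round(1))
E
python3 - <<'E'
from h import *
from station import *
ci=camera_info("wrist");p=cv2.imread("pics/w1.png")
for v in (120,140,160):seg(ci,p,lambda H,S,V:(V>v)|(S>60),(295,150,348,215),.012)
seg(ci,p,lambda H,S,V:V>180,(460,20,590,150),.006)
E
```

```text
2447 ctr [633.8  11.2] size [56.7 58.8] ang 26.3 mean [634.9  13.4]
1575 ctr [630.5  10.2] size [47.2 47.7] ang 27.3 mean [630.6  11. ]
1419 ctr [630.5   9.6] size [45.1 44.2] ang 26.3 mean [630.2  10.5]
2395 ctr [448.8 149.2] size [85.7 85.3] ang 88.8 mean [447.  147.4]
```

```bash
python3 -m inch '[[-1,[0.015,-0.05,0.6],[0,0,0]],[-1,[0.015,-0.05,0.95],[0,0,0]],[-1,[0.015,-0.05,0.95],[0,0,0]],[-1,[0.015,-0.05,0.95],[0,0,0]]]'
python3 -c "
from h import *
go(.627,.008,.002,116.3)"
```

```text
t: 2.95
tcp_pos: [0.6261, 0.0073, 0.1061]
tool_rot: [-0.228, 0.974, 0.0, -0.001]
force: [0.5, 1.2, 1.3]
finger_gap: 1.0
t 3.0 pos [0.6261 0.0073 0.1061] yaw 116.4 q6 -2.20 gap 1.000 | shift [-1.300e-02  1.000e-03  1.041e+00] turn [ 0.0002 -0.0002  0.0002] dyaw -0.1
```

```bash
python3 -m inch '[[-1,[-0.01,0,0.4],[0,0,0]],[-1,[-0.01,0,0.8],[0,0,0]],[-1,[-0.01,0,0.9],[0,0,0]],[-1,[-0.01,0,0.9],[0,0,0]]]'
python3 -c "
from h import *
go(.627,.008,.002,116.3)"
```

```text
t: 3.35
tcp_pos: [0.6278, 0.0076, 0.0171]
tool_rot: [-0.229, 0.974, -0.0, 0.0]
force: [0.5, -0.4, 0.3]
finger_gap: 1.002
t 3.4 pos [0.6278 0.0076 0.0171] yaw 116.4 q6 -2.20 gap 1.002 | shift [0.006 0.008 0.151] turn [-0.      0.0001  0.0003] dyaw -0.1
```

```bash
python3 -m inch '[[-1,[0,0,0.14],[0,0,0]],[-1,[0,0,0.14],[0,0,0]],[-1,[0,0,0.14],[0,0,0]]]'
python3 -m inch '[[1,[0,0,0],[0,0,0]],[1,[0,0,0],[0,0,0]],[1,[0,0,0],[0,0,0]],[1,[0,0,0],[0,0,0]],[1,[0,0,0],[0,0,0]],[1,[0,0,0],[0,0,0]],[1,[0,0,0],[0,0,0]],[1,[0,0,0],[0,0,0]]]' 50
python3 -m inch '[[1,[0,0,-0.1],[0,0,0]],[1,[0,0,-0.2],[0,0,0]],[1,[0,0,-0.3],[0,0,0]],[1,[0,0,-0.4],[0,0,0]],[1,[0,0,-0.6],[0,0,0]],[1,[0,0,-0.8],[0,0,0]],[1,[0,0,-0.8],[0,0,0]]]'
python3 - <<'E'
from h import *
from station import *
go(.450,.150,.085,90)
p,d=snapshot("wrist");cv2.imwrite("pics/w2.png",p)
E
```

```text
t: 3.65
tcp_pos: [0.628, 0.0074, 0.0034]
tool_rot: [-0.229, 0.974, -0.0, 0.001]
force: [-1.2, -0.3, 0.2]
finger_gap: 0.996
t: 4.45
tcp_pos: [0.6277, 0.0075, 0.003]
tool_rot: [-0.229, 0.974, -0.0, 0.0]
force: [-0.6, -0.6, 4.9]
finger_gap: 0.472
t: 5.15
tcp_pos: [0.6296, 0.0072, 0.0857]
tool_rot: [-0.229, 0.974, -0.001, 0.003]
force: [-0.1, -0.2, -0.1]
finger_gap: 0.477
t 5.2 pos [0.6296 0.0072 0.0857] yaw 116.4 q6 -2.20 gap 0.477 | shift [ 0.973  2.078 -0.007] turn [-0.0004  0.001   0.0734] dyaw -26.4
```

View pics/w2.png

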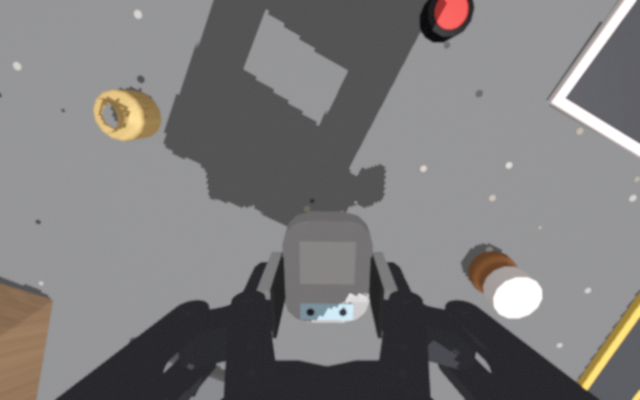

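Run:
```python
from h import *
from station import *
ci=camera_info("wrist");s=sense(); m=R.from_quat(s["tool_rot"]).as_matrix()
for px in [(328,321),(328,240),(328,227),(328,212)]:
  for z in (.0965,.083): print(px,z,(m.T@(toworld(ci,[px],z)[0]-s["tcp_pos"])*1000).round(1))
p=cv2.imread("pics/w2.png");cv2.imwrite("pics/w2c.png",cv2.resize(p[195:335,250:410],None,fx=4,fy=4))
```

```text
(328, 321) 0.0965 [-23.5   1.6 -12.3]
(328, 321) 0.083 [-33.9   1.6   1.2]
(328, 240) 0.0965 [ 20.2   1.5 -12.5]
(328, 240) 0.083 [14.4  1.6  1.1]
(328, 227) 0.0965 [ 26.6   1.5 -12.5]
(328, 227) 0.083 [21.4  1.6  1. ]
(328, 212) 0.0965 [ 33.7   1.5 -12.5]
(328, 212) 0.083 [29.3  1.6  1. ]
```

View pics/w2c.png

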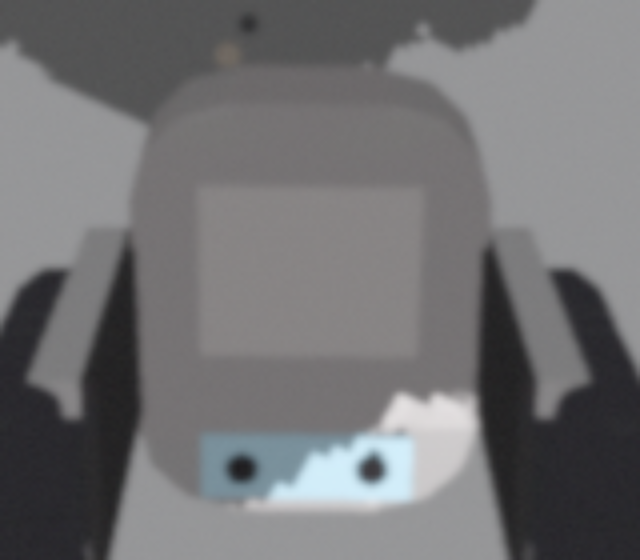

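```bash
python3 -m inch '[[1,[0.1,0.22,0],[0,0,0]],[1,[0.22,0.46,0],[0,0,0]],[1,[0.42,0.9,0],[0,0,0]],[1,[0.42,0.9,0],[0,0,0]],[1,[0.42,0.9,0],[0,0,0]]]'
python3 -m inch '[[1,[0.2,0.4,0],[0,0,0.035]],[1,[0.42,0.9,0],[0,0,0.073]],[1,[0.42,0.9,0],[0,0,0.073]],[1,[0.42,0.9,0],[0,0,0.073]],[1,[0.42,0.9,0],[0,0,0.073]]]'
python3 -c "
from h import *
go(.4525,.150,.0095,90)"
```

```text
t: 5.7
tcp_pos: [0.548, 0.0703, 0.0815]
tool_rot: [-0.229, 0.973, 0.0, -0.001]
force: [0.5, -0.2, -0.5]
finger_gap: 0.474
t: 6.2
tcp_pos: [0.4744, 0.1309, 0.0824]
tool_rot: [-0.003, 1.0, -0.0, 0.002]
force: [0.8, 0.2, -0.5]
finger_gap: 0.475
t 6.2 pos [0.4744 0.1309 0.0824] yaw 90.3 q6 -1.53 gap 0.475 | shift [0.22  0.192 0.728] turn [-0.      0.0005  0.0008] dyaw -0.3
```

```bash
python3 -m inch '[[1,[0.22,0.19,0.1],[0,0,0.001]],[1,[0.22,0.19,0.3],[0,0,0.001]],[1,[0.22,0.19,0.5],[0,0,0.001]],[1,[0.22,0.19,0.5],[0,0,0.001]],[1,[0.22,0.19,0.5],[0,0,0.001]]]'
python3 - <<'E'
from h import *
from station import *
go(.4525,.150,.0095,90)
p,d=snapshot("wrist");cv2.imwrite("pics/w3.png",p)
E
```

```text
t: 6.7
tcp_pos: [0.4514, 0.1496, 0.0321]
tool_rot: [0.002, 1.0, -0.0, 0.0]
force: [0.4, 0.2, -0.8]
finger_gap: 0.472
t 6.7 pos [0.4514 0.1496 0.0321] yaw 89.8 q6 -1.48 gap 0.472 | shift [-0.011  0.004  0.226] turn [-0.      0.0001 -0.0006] dyaw 0.2
```

View pics/w3.png

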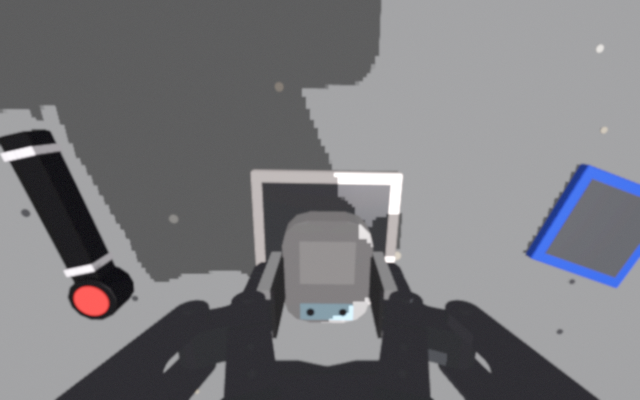

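Run:
```python
from h import *
from station import *
ci=camera_info("wrist")
print(toworld(ci,[(251,170),(403,172),(328,171),(255,255),(399,255)],.006).round(4))
```

```text
[[0.4057 0.1088 0.006 ]
 [0.4072 0.1927 0.006 ]
 [0.4064 0.1513 0.006 ]
 [0.4574 0.1072 0.006 ]
 [0.4577 0.1938 0.006 ]]
```

```bash
python3 -m inch '[[1,[0,0,0.08],[0,0,0]],[1,[0,0,0.15],[0,0,0]],[1,[0,0,0.2],[0,0,0]],[1,[0,0,0.225],[0,0,0]],[1,[0,0,0.225],[0,0,0]],[1,[0,0,0.225],[0,0,0]]]'
```

```text
t: 7.35
tcp_pos: [0.4499, 0.1503, 0.0098]
tool_rot: [0.002, 1.0, -0.0, -0.0]
force: [0.2, -0.5, -0.6]
finger_gap: 0.473
```

```bash
python3 -m inch '[[1,[-0.015,0,0],[0,0,0]],[1,[-0.015,0,0.005],[0,0,0]],[1,[-0.015,0,0.01],[0,0,0]],[1,[-0.015,0,0.01],[0,0,0]]]'
```

```text
t: 7.75
tcp_pos: [0.4516, 0.1503, 0.009]
tool_rot: [0.002, 1.0, 0.0, 0.0]
force: [0.5, 0.3, 0.3]
finger_gap: 0.473
```

```bash
python3 -m inch '[[1,[0,0,0.006],[0,0,0]],[1,[0,0,0.006],[0,0,0]]]'
python3 -m inch '[[0.1,[0,0,0],[0,0,0]],[-0.1,[0,0,0],[0,0,0]],[-0.4,[0,0,0],[0,0,0]],[-1,[0,0,0],[0,0,0]],[-1,[0,0,0],[0,0,0]],[-1,[0,0,0],[0,0,0]]]'
python3 -m inch '[[-1,[0,0,-0.2],[0,0,0]],[-1,[0,0,-0.6],[0,0,0]],[-1,[0,0,-1],[0,0,0]],[-1,[0,0,-1],[0,0,0]],[-1,[0,0,-1],[0,0,0]]]'
python3 - <<'E'
from h import *
from station import *
go(.440,-.289,.11,90)
p,d=snapshot("wrist");cv2.imwrite("pics/w4.png",p)
ci=camera_info("wrist")
seg(ci,p,lambda H,S,V:(V>140),(245,160,415,260),.006)
E
```

```text
t: 7.95
tcp_pos: [0.4517, 0.1503, 0.0089]
tool_rot: [0.002, 1.0, 0.0, 0.001]
force: [0.1, -1.6, 6.3]
finger_gap: 0.473
t: 8.55
tcp_pos: [0.4513, 0.1503, 0.0081]
tool_rot: [0.002, 1.0, -0.0, -0.0]
force: [0.1, -0.5, 1.0]
finger_gap: 1.0
t: 9.05
tcp_pos: [0.4519, 0.1503, 0.109]
tool_rot: [0.002, 1.0, 0.0, 0.001]
force: [-0.4, -0.8, -0.4]
finger_gap: 1.001
t 9.1 pos [0.4519 0.1503 0.109 ] yaw 89.8 q6 -1.48 gap 1.001 | shift [ 0.103 -4.394 -0.011] turn [ 0.      0.0004 -0.0006] dyaw 0.2
9417 ctr [454.5 153.3] size [147.4  86.4] ang 89.8 mean [462.1 169.1]
```

View pics/w4.png

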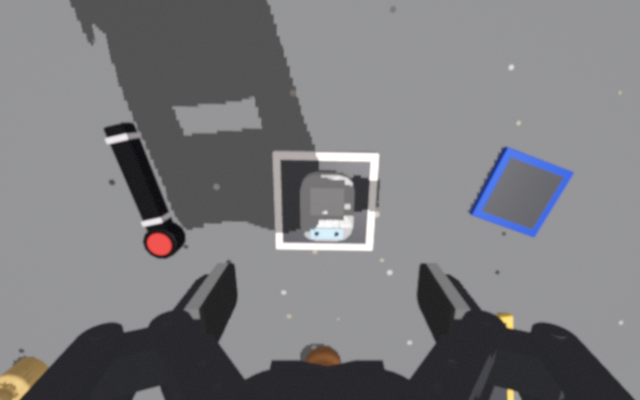

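```bash
python3 -m inch '[[-1,[0,-0.5,0],[0,0,0]],[-1,[0,-0.95,0],[0,0,0]],[-1,[0,-0.95,0],[0,0,0]],[-1,[0,-0.95,0],[0,0,0]]]' >/dev/null
python3 -m inch '[[-1,[0,-0.5,0],[0,0,0]],[-1,[0,-0.95,0],[0,0,0]],[-1,[0,-0.95,0],[0,0,0]]]'>/dev/null
python3 -m inch '[[-1,[0,-0.5,0],[0,0,0]],[-1,[0,-0.95,0],[0,0,0]],[-1,[0,-0.95,0],[0,0,0]]]'>/dev/null
python3 -m inch '[[-1,[0,-0.5,0],[0,0,0]],[-1,[0,-0.95,0],[0,0,0]],[-1,[0,-0.95,0],[0,0,0]]]'>/dev/null
python3 -m inch '[[-1,[0.1,-0.5,0],[0,0,0]],[-1,[0.1,-0.6,0],[0,0,0]],[-1,[0.1,-0.6,0],[0,0,0]],[-1,[0.1,-0.6,0],[0,0,0]]]'
python3 - <<'E'
from h import *
from station import *
go(.440,-.289,.11,90)
p,d=snapshot("wrist");cv2.imwrite("pics/w5.png",p)
ci=camera_info("wrist")
print(proj(ci,[[.44,-.289,.0],[.44,-.289,.03]]))
p,d=snapshot("top");cv2.imwrite("pics/top5.png",p)
E
```

```text
t: 10.8
tcp_pos: [0.4395, -0.287, 0.1076]
tool_rot: [0.001, 1.0, 0.001, -0.001]
force: [0.5, -0.2, 0.5]
finger_gap: 0.999
t 10.8 pos [ 0.4395 -0.287   0.1076] yaw 89.8 q6 -2.36 gap 0.999 | shift [-0.006 -0.02  -0.024] turn [ 0.0004 -0.0003 -0.0004] dyaw 0.2
[[323.03173277 206.69433792]
 [322.6978683  218.40792262]]
```

View pics/w5.png

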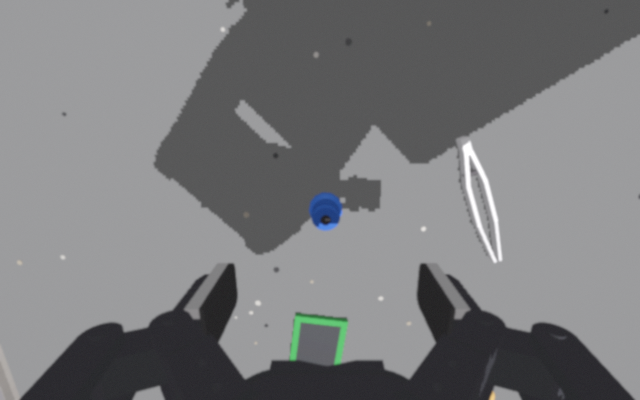

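View pics/top5.png

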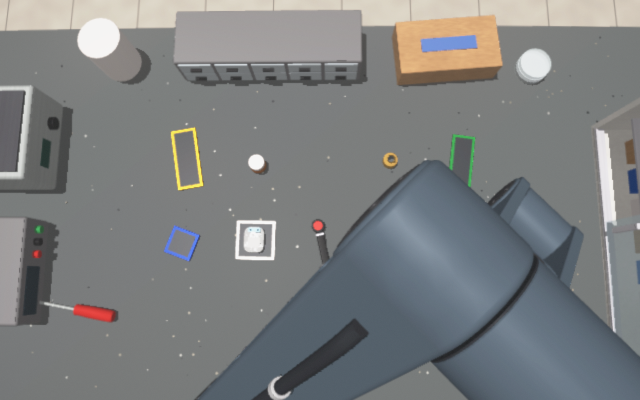

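```bash
python3 -m inch '[[-1,[-0.015,0,0.4],[0,0,0]],[-1,[-0.015,0,0.8],[0,0,0]],[-1,[-0.015,0,0.95],[0,0,0]],[-1,[-0.015,0,0.98],[0,0,0]],[-1,[-0.015,0,0.98],[0,0,0]],[-1,[-0.015,0,0.98],[0,0,0]]]'
python3 -m inch '[[1,[0,0,0],[0,0,0]],[1,[0,0,0],[0,0,0]],[1,[0,0,0],[0,0,0]],[1,[0,0,0],[0,0,0]],[1,[0,0,0],[0,0,0]],[1,[0,0,0],[0,0,0]],[1,[0,0,0],[0,0,0]],[1,[0,0,0],[0,0,0]],[1,[0,0,0],[0,0,0]],[1,[0,0,0],[0,0,0]]]' 30
python3 -m inch '[[1,[0,0,-0.1],[0,0,0]],[1,[0,0,-0.2],[0,0,0]],[1,[0,0,-0.4],[0,0,0]],[1,[0,0,-0.7],[0,0,0]],[1,[0,0,-1],[0,0,0]],[1,[0,0,-1],[0,0,0]],[1,[0,0,-1],[0,0,0]]]'
python3 - <<'E'
from h import *
from station import *
go(.442,.3095,.12,90)
p,d=snapshot("wrist");cv2.imwrite("pics/w6.png",p)
p=cv2.imread("pics/top5.png");cv2.imwrite("pics/top5c.png",cv2.resize(p[212:268,225:285],None,fx=8,fy=8))
E
```

```text
t: 11.5
tcp_pos: [0.442, -0.2896, 0.0112]
tool_rot: [0.001, 1.0, -0.001, 0.001]
force: [0.3, 0.6, 0.3]
finger_gap: 0.994
t: 12.5
tcp_pos: [0.4414, -0.2899, 0.0106]
tool_rot: [0.002, 1.0, -0.0, 0.0]
force: [-0.6, -0.4, 5.0]
finger_gap: 0.224
t: 13.2
tcp_pos: [0.4416, -0.29, 0.1113]
tool_rot: [0.002, 1.0, -0.001, 0.001]
force: [-0.1, -0.7, -0.5]
finger_gap: 0.223
t 13.2 pos [ 0.4416 -0.29    0.1113] yaw 89.8 q6 -2.36 gap 0.223 | shift [ 0.017  5.994 -0.096] turn [-0.0003  0.0003 -0.0006] dyaw 0.2
```

View pics/w6.png

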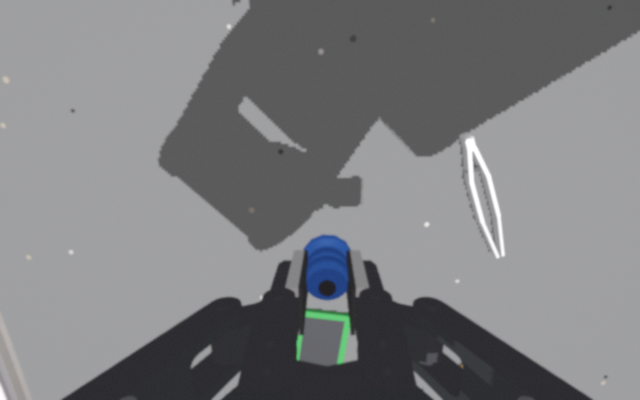

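View pics/top5c.png

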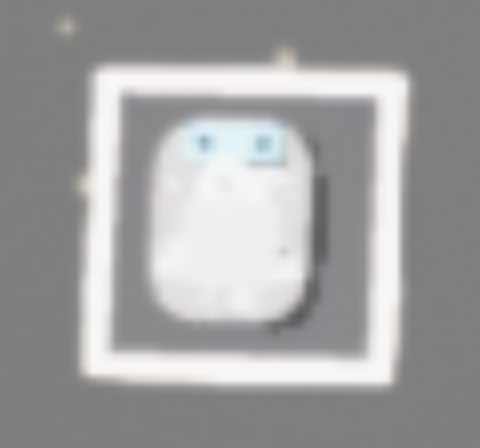

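```bash
python3 - <<'E'
from h import *
from station import *
ci=camera_info("wrist"); s=sense(); print((toworld(ci,[(327,288)],.131)[0]-s["tcp_pos"])*1000)
E
python3 -m inch '[[1,[0,0.2,0],[0,0,0]],[1,[0,0.5,0],[0,0,0]],[1,[0,0.9,0],[0,0,0]],[1,[0,0.98,0],[0,0,0]],[1,[0,0.98,0],[0,0,0]]]' >/dev/null
python3 -m inch '[[1,[0,0.4,0],[0,0,0]],[1,[0,0.8,0],[0,0,0]],[1,[0,0.98,0],[0,0,0]],[1,[0,0.98,0],[0,0,0]]]'>/dev/null
python3 -m inch '[[1,[0,0.4,0],[0,0,0]],[1,[0,0.8,0],[0,0,0]],[1,[0,0.98,0],[0,0,0]],[1,[0,0.98,0],[0,0,0]]]'>/dev/null
python3 -m inch '[[1,[0,0.4,0],[0,0,0]],[1,[0,0.8,0],[0,0,0]],[1,[0,0.98,0],[0,0,0]],[1,[0,0.98,0],[0,0,0]]]'>/dev/null
python3 -m inch '[[1,[0,0.4,0],[0,0,0]],[1,[0,0.8,0],[0,0,0]],[1,[0,0.98,0],[0,0,0]],[1,[0,0.98,0],[0,0,0]]]'>/dev/null
python3 -m inch '[[1,[0,0.4,0],[0,0,0]],[1,[0,0.8,0],[0,0,0]],[1,[0,0.98,0],[0,0,0]],[1,[0,0.98,0],[0,0,0]],[1,[0,0.98,0],[0,0,0]]]'
python3 - <<'E'
from h import *
from station import *
go(.442,.3095,.0176,90)
p,d=snapshot("wrist");cv2.imwrite("pics/w7.png",p)
ci=camera_info("wrist")
seg(ci,p,lambda H,S,V:(S>120),(200,100,460,250),.006)
E
```

```text
[-0.75883694  0.71330239 20.65563191]
t: 15.85
tcp_pos: [0.4441, 0.2964, 0.1099]
tool_rot: [0.002, 1.0, -0.001, -0.0]
force: [-1.1, -0.4, -1.1]
finger_gap: 0.225
t 15.8 pos [0.4441 0.2964 0.1099] yaw 89.7 q6 -1.19 gap 0.225 | shift [0.021 0.131 0.923] turn [-0.0002 -0.0001 -0.0007] dyaw 0.3
2233 ctr [449.8 306.2] size [59.7 79.6] ang 70.2 mean [446.5 306.2]
```

View pics/w7.png

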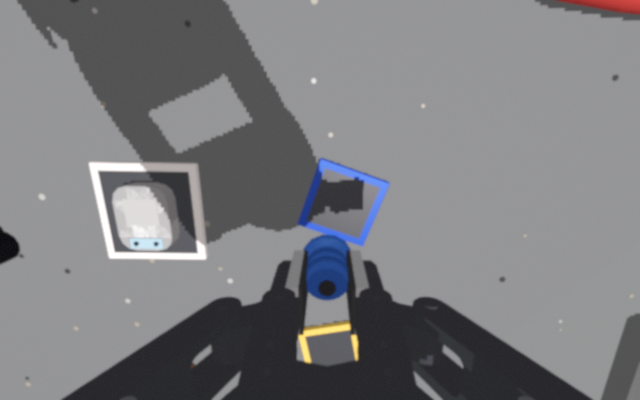

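```bash
python3 - <<'E'
from h import *
from station import *
ci=camera_info("wrist"); w=toworld(ci,[(320,158),(389,182),(363,245),(298,222)],.006);print(w.round(4),w.mean(0))
E
python3 -m inch '[[1,[0.02,0.13,0.2],[0,0,0]],[1,[0.02,0.13,0.5],[0,0,0]],[1,[0.02,0.13,0.7],[0,0,0]],[1,[0.02,0.13,0.8],[0,0,0]],[1,[0.02,0.13,0.8],[0,0,0]],[1,[0.02,0.13,0.8],[0,0,0]]]'
python3 -c "
from h import *
go(.442,.309,.0176,90)"
```

```text
[[0.4028 0.2916 0.006 ]
 [0.4226 0.3475 0.006 ]
 [0.4783 0.328  0.006 ]
 [0.4568 0.2723 0.006 ]] [0.44014592 0.30985016 0.006     ]
t: 16.5
tcp_pos: [0.4421, 0.3106, 0.0306]
tool_rot: [0.002, 1.0, 0.0, 0.0]
force: [0.3, 0.0, -0.7]
finger_gap: 0.227
t 16.5 pos [0.4421 0.3106 0.0306] yaw 89.7 q6 -1.16 gap 0.227 | shift [ 0.001 -0.016  0.13 ] turn [ 0.      0.0001 -0.0008] dyaw 0.3
```

```bash
python3 -m inch '[[1,[0.005,-0.012,0.06],[0,0,0]],[1,[0.005,-0.012,0.1],[0,0,0]],[1,[0.005,-0.012,0.13],[0,0,0]],[1,[0.005,-0.012,0.135],[0,0,0]],[1,[0.005,-0.012,0.135],[0,0,0]],[1,[0.005,-0.012,0.135],[0,0,0]]]'
python3 -m inch '[[1,[0,0,0.004],[0,0,0]],[1,[0,0,0.008],[0,0,0]],[1,[0,0,0.008],[0,0,0]]]'
```

```text
t: 17.1
tcp_pos: [0.4411, 0.3103, 0.0168]
tool_rot: [0.002, 1.0, 0.0, 0.0]
force: [-0.9, -0.5, -0.2]
finger_gap: 0.225
t: 17.4
tcp_pos: [0.4411, 0.3103, 0.0166]
tool_rot: [0.002, 1.0, 0.0, 0.0]
force: [-0.6, -0.7, 4.6]
finger_gap: 0.226
```

```bash
python3 -m inch '[[0.5,[0,0,0],[0,0,0]],[0.45,[0,0,0],[0,0,0]],[0.3,[0,0,0],[0,0,0]],[0,[0,0,0],[0,0,0]],[-0.5,[0,0,0],[0,0,0]],[-1,[0,0,0],[0,0,0]],[-1,[0,0,0],[0,0,0]],[-1,[0,0,0],[0,0,0]]]'
python3 -m inch '[[-1,[0,0,-0.2],[0,0,0]],[-1,[0,0,-0.6],[0,0,0]],[-1,[0,0,-1],[0,0,0]],[-1,[0,0,-1],[0,0,0]],[-1,[0,0,-1],[0,0,0]]]'
python3 - <<'E'
from h import *
from station import *
go(.4347,-.160,.12,112)
p,d=snapshot("wrist");cv2.imwrite("pics/w8.png",p)
E
```

```text
t: 18.2
tcp_pos: [0.441, 0.3101, 0.0159]
tool_rot: [0.002, 1.0, -0.0, -0.0]
force: [0.2, 0.3, 0.4]
finger_gap: 0.999
t: 18.7
tcp_pos: [0.4415, 0.3104, 0.117]
tool_rot: [0.002, 1.0, 0.0, 0.001]
force: [-0.4, 0.3, -0.3]
finger_gap: 0.997
t 18.7 pos [0.4415 0.3104 0.117 ] yaw 89.8 q6 -1.16 gap 0.997 | shift [ 0.051 -4.704 -0.035] turn [ 0.0001  0.0004 -0.0617] dyaw 22.2
```

View pics/w8.png

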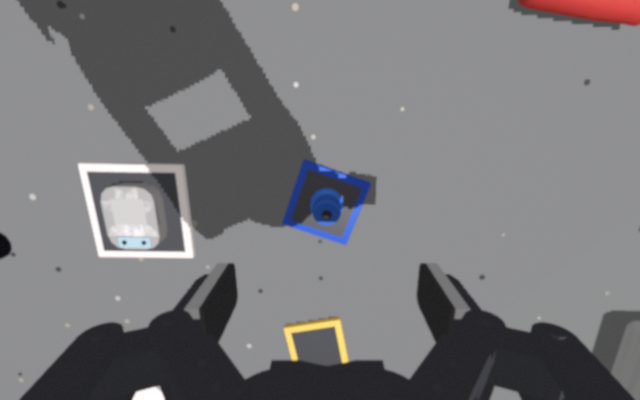

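```bash
python3 -m inch '[[-1,[0,-0.5,0],[0,0,0]],[-1,[0,-0.95,0],[0,0,0]],[-1,[0,-0.95,0],[0,0,0]],[-1,[0,-0.95,0],[0,0,0]]]' >/dev/null
python3 -m inch '[[-1,[0,-0.5,0],[0,0,0]],[-1,[0,-0.95,0],[0,0,0]],[-1,[0,-0.95,0],[0,0,0]]]'>/dev/null
python3 -m inch '[[-1,[0,-0.5,0],[0,0,0]],[-1,[0,-0.95,0],[0,0,0]],[-1,[0,-0.95,0],[0,0,0]]]'>/dev/null
python3 -m inch '[[-1,[0,-0.5,0],[0,0,0]],[-1,[0,-0.95,0],[0,0,0]],[-1,[0,-0.95,0],[0,0,0]]]'>/dev/null
python3 -m inch '[[-1,[0.05,-0.5,0],[0,0,-0.02]],[-1,[0.05,-0.9,0],[0,0,-0.04]],[-1,[0.05,-0.9,0],[0,0,-0.062]],[-1,[0.05,-0.9,0],[0,0,-0.062]],[-1,[0.05,-0.9,0],[0,0,-0.062]],[-1,[0.05,-0.9,0],[0,0,-0.062]]]'
python3 - <<'E'
from h import *
from station import *
go(.4347,-.160,.12,112)
p,d=snapshot("wrist");cv2.imwrite("pics/w9.png",p)
ci=camera_info("wrist")
print(proj(ci,[[.4347,-.160,.01]]))
for v in (185,205): seg(ci,p,lambda H,S,V:(V>v),(260,100,400,285),.01,9)
E
```

```text
t: 20.65
tcp_pos: [0.4342, -0.1578, 0.1157]
tool_rot: [-0.192, 0.981, 0.001, -0.0]
force: [-0.3, 0.6, -0.2]
finger_gap: 0.996
t 20.6 pos [ 0.4342 -0.1578  0.1157] yaw 112.1 q6 -2.55 gap 0.996 | shift [ 0.004 -0.022 -0.043] turn [ 0.0002 -0.0001  0.0004] dyaw -0.1
[[323.1729733  205.87479302]]
812 ctr [ 454.2 -152.8] size [70.9 17.9] ang 21.3 mean [ 458.2 -150.6]
685 ctr [ 454.3 -153.2] size [68.9 17.1] ang 22.4 mean [ 458.8 -150.5]
```

View pics/w9.png

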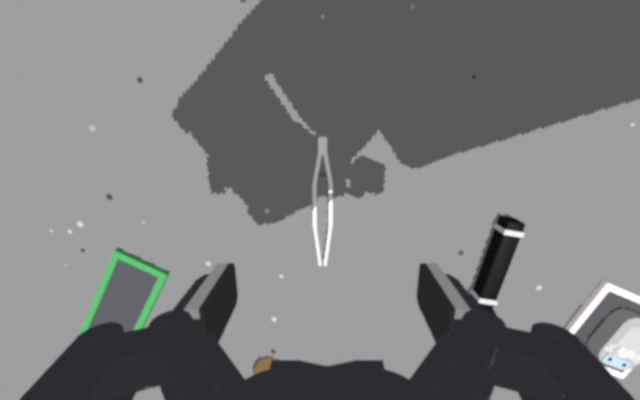

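```bash
python3 - <<'E'
from h import *
from station import *
ci=camera_info("wrist"); w=toworld(ci,[(322.5,137),(322.5,266)],.008);print(w.round(4),w.mean(0),np.linalg.norm(w[1]-w[0]),np.degrees(np.arctan2(*(w[1]-w[0])[[1,0]])))
E
python3 -c "
from h import *
go(.434,-.160,.003,112)"
```

```text
[[ 0.3826 -0.1816  0.008 ]
 [ 0.488  -0.1392  0.008 ]] [ 0.43532038 -0.16038205  0.008     ] 0.11362435577951226 21.907559344931876
t 20.7 pos [ 0.4343 -0.1581  0.1158] yaw 112.2 q6 -2.55 gap 1.000 | shift [ 0.009 -0.018  1.128] turn [ 0.0001 -0.0001  0.0004] dyaw -0.2
```

```bash
python3 -m inch '[[-1,[0,-0.02,0.4],[0,0,0]],[-1,[0,-0.02,0.8],[0,0,0]],[-1,[0,-0.02,1],[0,0,0]],[-1,[0,-0.02,1],[0,0,0]],[-1,[0,-0.02,1],[0,0,0]],[-1,[0,-0.02,1],[0,0,0]]]'
python3 -c "
from h import *
go(.435,-.160,.003,112)"
```

```text
t: 21.3
tcp_pos: [0.4357, -0.1618, 0.017]
tool_rot: [-0.192, 0.981, -0.001, 0.001]
force: [0.4, -0.1, -0.4]
finger_gap: 1.0
t 21.3 pos [ 0.4357 -0.1618  0.017 ] yaw 112.1 q6 -2.55 gap 1.000 | shift [0.    0.019 0.14 ] turn [-0.0003  0.0002  0.0004] dyaw -0.1
```

```bash
python3 -m inch '[[-1,[0,0.01,0.08],[0,0,0]],[-1,[0,0.01,0.142],[0,0,0]],[-1,[0,0.01,0.142],[0,0,0]],[-1,[0,0.01,0.142],[0,0,0]]]'
python3 -m inch '[[1,[0,0,0],[0,0,0]],[1,[0,0,0],[0,0,0]],[1,[0,0,0],[0,0,0]],[1,[0,0,0],[0,0,0]],[1,[0,0,0],[0,0,0]],[1,[0,0,0],[0,0,0]],[1,[0,0,0],[0,0,0]],[1,[0,0,0],[0,0,0]],[1,[0,0,0],[0,0,0]],[1,[0,0,0],[0,0,0]]]' 40
```

```text
t: 21.7
tcp_pos: [0.4346, -0.1608, 0.0017]
tool_rot: [-0.192, 0.981, 0.0, -0.0]
force: [-0.4, 0.7, 0.0]
finger_gap: 0.999
t: 22.7
tcp_pos: [0.4347, -0.1608, 0.0019]
tool_rot: [-0.192, 0.981, -0.0, 0.0]
force: [-0.4, 0.4, 4.9]
finger_gap: 0.174
```

```bash
python3 -m inch '[[1,[0,0,-0.1],[0,0,0]],[1,[0,0,-0.2],[0,0,0]],[1,[0,0,-0.4],[0,0,0]],[1,[0,0,-0.7],[0,0,0]],[1,[0,0,-1],[0,0,0]],[1,[0,0,-1],[0,0,0]],[1,[0,0,-1],[0,0,0]]]'
python3 - <<'E'
from h import *
from station import *
go(.614,-.300,.10,81.9)
p,d=snapshot("wrist");cv2.imwrite("pics/w10.png",p)
E
```

```text
t: 23.4
tcp_pos: [0.4349, -0.1609, 0.1026]
tool_rot: [-0.192, 0.981, -0.001, 0.001]
force: [0.0, 0.6, 0.6]
finger_gap: 0.177
t 23.4 pos [ 0.4349 -0.1609  0.1026] yaw 112.1 q6 -2.55 gap 0.177 | shift [-1.136 -1.962  0.031] turn [-0.0002  0.0003  0.0839] dyaw -30.2
```

View pics/w10.png

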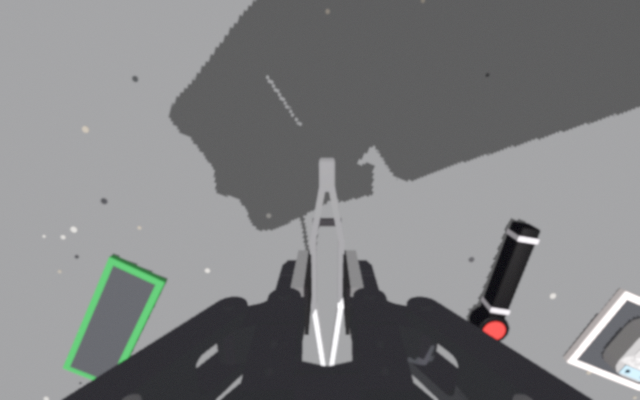

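```bash
python3 - <<'E'
from h import *
from station import *
ci=camera_info("wrist"); s=sense(); m=R.from_quat(s["tool_rot"]).as_matrix()
w=(toworld(ci,[(327,158),(328.5,364)],.109)-s["tcp_pos"])@m*1000;print(w.round(1),w.mean(0))
w=toworld(ci,[(113,257),(166,282),(67,367)],.006);print(w.round(4),(w[1]+w[2])/2)
E
python3 -m inch '[[1,[-0.1,-0.18,0],[0,0,0]],[1,[-0.22,-0.4,0],[0,0,0]],[1,[-0.4,-0.7,0],[0,0,0]],[1,[-0.56,-0.97,0],[0,0,0]],[1,[-0.56,-0.97,0],[0,0,0]]]'
python3 -m inch '[[1,[-0.2,-0.4,0],[0,0,0.02]],[1,[-0.4,-0.7,0],[0,0,0.04]],[1,[-0.56,-0.97,0],[0,0,0.06]],[1,[-0.56,-0.97,0],[0,0,0.084]],[1,[-0.56,-0.97,0],[0,0,0.084]],[1,[-0.56,-0.97,0],[0,0,0.084]]]'
python3 - <<'E'
from h import *
from station import *
go(.614,-.300,.0085,81.9)
p,d=snapshot("wrist");cv2.imwrite("pics/w11.png",p)
E
```

```text
[[ 56.9   1.   -7.2]
 [-54.9   1.8  -7.2]] [ 1.00384648  1.42837746 -7.16986457]
[[ 0.5405 -0.3111  0.006 ]
 [ 0.5475 -0.2643  0.006 ]
 [ 0.6714 -0.3289  0.006 ]] [ 0.6094732  -0.29661403  0.006     ]
t: 23.95
tcp_pos: [0.5266, -0.2328, 0.1006]
tool_rot: [-0.191, 0.982, -0.002, 0.002]
force: [-0.1, -0.5, -0.3]
finger_gap: 0.175
t: 24.55
tcp_pos: [0.6096, -0.2969, 0.0999]
tool_rot: [0.069, 0.998, 0.001, -0.002]
force: [0.4, 0.6, 0.1]
finger_gap: 0.173
t 24.6 pos [ 0.6096 -0.2969  0.0999] yaw 82.1 q6 -2.05 gap 0.173 | shift [-0.052 -0.026  0.913] turn [ 0.0004 -0.0007  0.0004] dyaw -0.2
```

View pics/w11.png

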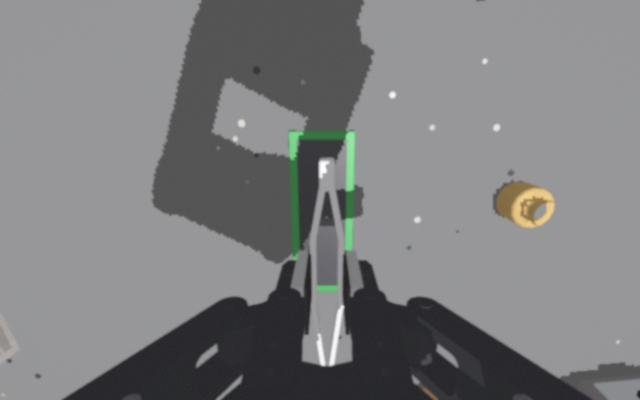

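Run:
```python
from h import *
from station import *
ci=camera_info("wrist");s=sense()
w=toworld(ci,[(289.5,131),(355,131.5),(327,291),(294,250),(354.5,250)],.006);print(w.round(4))
n=(w[0]+w[1])/2; u=np.array([np.cos(np.radians(-8.1)),np.sin(np.radians(-8.1)),0]); print("ctr from near",n+u*.068, "edge yaw",np.degrees(np.arctan2(*(w[1]-w[0])[[1,0]])), "far-mid",w[2]-u*.068)
```

```text
[[ 0.5439 -0.3151  0.006 ]
 [ 0.551  -0.2668  0.006 ]
 [ 0.6825 -0.3063  0.006 ]
 [ 0.6399 -0.3282  0.006 ]
 [ 0.6469 -0.2781  0.006 ]]
ctr from near [ 0.61476225 -0.30051923  0.006     ] edge yaw 81.58123095285873 far-mid [ 0.61517209 -0.29671462  0.006     ]
```

```bash
python3 -m inch '[[1,[-0.063,-0.035,0.2],[0,0,0.001]],[1,[-0.063,-0.035,0.4],[0,0,0.001]],[1,[-0.063,-0.035,0.6],[0,0,0.001]],[1,[-0.063,-0.035,0.75],[0,0,0.001]],[1,[-0.063,-0.035,0.8],[0,0,0.001]],[1,[-0.063,-0.035,0.8],[0,0,0.001]],[1,[-0.063,-0.035,0.8],[0,0,0.001]]]'
python3 -c "
from h import *
go(.6155,-.3013,.0085,81.8)"
```

```text
t: 25.3
tcp_pos: [0.6176, -0.303, 0.0225]
tool_rot: [0.074, 0.997, -0.0, 0.001]
force: [-0.1, 1.3, -0.0]
finger_gap: 0.178
t 25.3 pos [ 0.6176 -0.303   0.0225] yaw 81.5 q6 -2.04 gap 0.178 | shift [0.023 0.013 0.14 ] turn [-0.0001  0.0002 -0.0007] dyaw 0.3
```

```bash
python3 -m inch '[[1,[0.02,0.012,0.05],[0,0,-0.0005]],[1,[0.02,0.012,0.1],[0,0,-0.0005]],[1,[0.02,0.012,0.13],[0,0,-0.0005]],[1,[0.02,0.012,0.138],[0,0,-0.0005]],[1,[0.02,0.012,0.138],[0,0,-0.0005]],[1,[0.02,0.012,0.138],[0,0,-0.0005]]]'
python3 -m inch '[[1,[0,0,0.005],[0,0,0]],[1,[0,0,0.009],[0,0,0]],[1,[0,0,0.009],[0,0,0]]]'
```

```text
t: 25.9
tcp_pos: [0.6153, -0.3012, 0.008]
tool_rot: [0.072, 0.997, 0.0, -0.0]
force: [0.2, 0.2, 1.3]
finger_gap: 0.179
t: 26.2
tcp_pos: [0.6153, -0.3012, 0.008]
tool_rot: [0.072, 0.997, -0.0, -0.0]
force: [-1.9, 1.0, 6.0]
finger_gap: 0.175
```

```bash
python3 -m inch '[[0.55,[0,0,0],[0,0,0]],[0.5,[0,0,0],[0,0,0]],[0.3,[0,0,0],[0,0,0]],[0,[0,0,0],[0,0,0]],[-0.5,[0,0,0],[0,0,0]],[-1,[0,0,0],[0,0,0]],[-1,[0,0,0],[0,0,0]],[-1,[0,0,0],[0,0,0]]]'
python3 -m inch '[[-1,[0,0,-0.2],[0,0,0]],[-1,[0,0,-0.6],[0,0,0]],[-1,[0,0,-1],[0,0,0]],[-1,[0,0,-1],[0,0,0]],[-1,[0,0,-1],[0,0,0]]]'
python3 - <<'E'
from h import *
from station import *
go(.445,.005,.12,100)
p,d=snapshot("wrist");cv2.imwrite("pics/w12.png",p)
E
```

```text
t: 27.0
tcp_pos: [0.6154, -0.3013, 0.007]
tool_rot: [0.072, 0.997, 0.0, 0.0]
force: [0.2, -0.2, -0.4]
finger_gap: 0.999
t: 27.5
tcp_pos: [0.616, -0.3016, 0.1085]
tool_rot: [0.072, 0.997, -0.001, 0.001]
force: [-0.6, -0.7, -0.5]
finger_gap: 1.001
t 27.5 pos [ 0.616  -0.3016  0.1085] yaw 81.7 q6 -2.04 gap 1.001 | shift [ 2.134  2.787 -0.124] turn [-0.0003  0.0004 -0.0509] dyaw 18.3
```

View pics/w12.png

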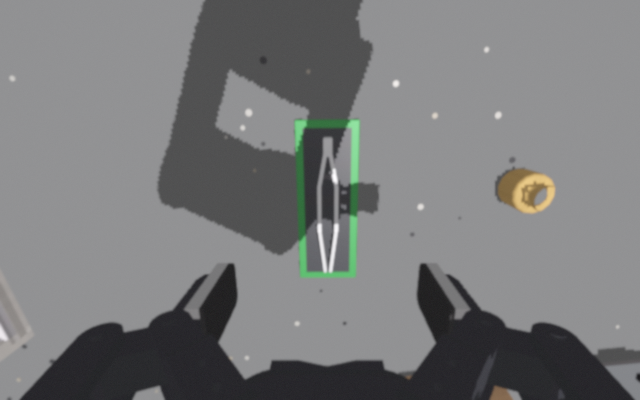

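Run:
```python
from h import *
from station import *
ci=camera_info("wrist")
a=toworld(ci,[(327.5,138),(328.5,272)],.013); b=toworld(ci,[(327,121),(328.5,277)],.006); c=toworld(ci,[(295,121),(360,121),(300,277),(356,277)],.006)
print(a.round(4),a.mean(0),b.mean(0),c.mean(0))
p=cv2.imread("pics/w12.png");cv2.imwrite("pics/w12c.png",cv2.resize(p[110:290,280:380],None,fx=3,fy=3))
```

```text
[[ 0.5582 -0.2915  0.013 ]
 [ 0.6694 -0.3068  0.013 ]] [ 0.61378844 -0.29912905  0.013     ] [ 0.6121997  -0.29905281  0.006     ] [ 0.61219596 -0.2990837   0.006     ]
```

View pics/w12c.png

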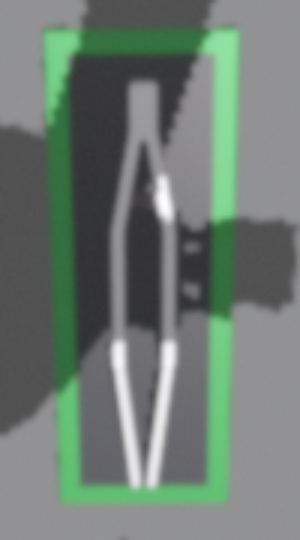

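```bash
python3 -m inch '[[-1,[0.3,0.4,0],[0,0,0]],[-1,[0.71,0.93,0],[0,0,0]],[-1,[0.71,0.93,0],[0,0,0]],[-1,[0.71,0.93,0],[0,0,0]]]' >/dev/null
python3 -m inch '[[-1,[0.3,0.4,0],[0,0,0]],[-1,[0.71,0.93,0],[0,0,0]],[-1,[0.71,0.93,0],[0,0,0]],[-1,[0.71,0.93,0],[0,0,0]]]' >/dev/null
python3 -m inch '[[-1,[0.3,0.4,0],[0,0,-0.02]],[-1,[0.71,0.93,0],[0,0,-0.04]],[-1,[0.71,0.93,0],[0,0,-0.05]],[-1,[0.71,0.93,0],[0,0,-0.05]],[-1,[0.71,0.93,0],[0,0,-0.05]],[-1,[0.71,0.93,0],[0,0,-0.05]]]'
python3 - <<'E'
from h import *
from station import *
go(.445,.005,.12,100)
p,d=snapshot("wrist");cv2.imwrite("pics/w13.png",p)
E
```

```text
t: 28.95
tcp_pos: [0.4477, 0.0037, 0.107]
tool_rot: [-0.083, 0.997, -0.001, 0.002]
force: [0.2, -0.4, -0.2]
finger_gap: 1.002
t 28.9 pos [0.4477 0.0037 0.107 ] yaw 99.6 q6 -1.98 gap 1.002 | shift [ 0.024  0.017 -0.13 ] turn [-0.0003  0.0005 -0.0012] dyaw 0.4
```

View pics/w13.png

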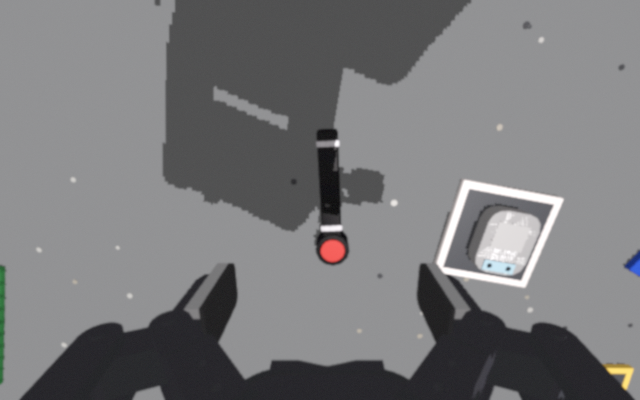

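Run:
```python
from h import *
from station import *
ci=camera_info("wrist"); s=sense(); m=R.from_quat(s["tool_rot"]).as_matrix()
a=toworld(ci,[(332.5,250.5)],.018)[0]; b=toworld(ci,[(327.5,130),(327.7,144),(331.2,228)],.016)
print(a,b.round(4)); v=a-b[0]; yaw=np.arctan2(v[1],v[0]); print("len",np.hypot(*v[:2]),"yaw",np.degrees(yaw), np.degrees(np.arctan2(*(a-b[1])[[1,0]])))
u=v/np.linalg.norm(v); print("mid from disc",a-u*.041,"mid from end",b[0]+u*.055)
print("disc from top cam .4785 .0130")
```

```text
[0.47877483 0.01464942 0.018     ] [[ 0.3849 -0.0053  0.016 ]
 [ 0.3948 -0.0035  0.016 ]
 [ 0.4603  0.0104  0.016 ]]
len 0.09597722071742043 yaw 12.02264474730917 12.210910509983428
mid from disc [0.43868285 0.00611105 0.01714582] mid from end [0.43868475 0.00611145 0.01714586]
disc from top cam .4785 .0130
```

```bash
python3 -c "
from h import *
go(.4465,.0067,.0035,102)"
python3 -m inch '[[-1,[0.017,0.027,0.4],[0,0,-0.0067]],[-1,[0.017,0.027,0.8],[0,0,-0.0067]],[-1,[0.017,0.027,0.9],[0,0,-0.0067]],[-1,[0.017,0.027,0.9],[0,0,-0.0067]],[-1,[0.017,0.027,0.9],[0,0,-0.0067]],[-1,[0.017,0.027,0.9],[0,0,-0.0067]]]'
python3 -c "
from h import *
go(.4465,.0067,.0035,102)"
```

```text
t 29.0 pos [0.4472 0.0038 0.107 ] yaw 99.5 q6 -1.98 gap 0.998 | shift [0.005 0.031 1.035] turn [-0.0002  0.0004 -0.0068] dyaw 2.5
t: 29.6
tcp_pos: [0.444, 0.0076, 0.0184]
tool_rot: [-0.105, 0.994, -0.001, 0.001]
force: [-0.4, 0.1, -0.5]
finger_gap: 1.0
t 29.6 pos [0.444  0.0076 0.0184] yaw 102.1 q6 -2.02 gap 1.000 | shift [-0.022 -0.013  0.149] turn [-0.0002  0.0004  0.0002] dyaw -0.1
```

```bash
python3 -m inch '[[-1,[-0.02,-0.01,0.08],[0,0,0]],[-1,[-0.02,-0.01,0.145],[0,0,0]],[-1,[-0.02,-0.01,0.145],[0,0,0]],[-1,[-0.02,-0.01,0.145],[0,0,0]]]'
python3 -m inch '[[1,[0,0,0],[0,0,0]],[1,[0,0,0],[0,0,0]],[1,[0,0,0],[0,0,0]],[1,[0,0,0],[0,0,0]],[1,[0,0,0],[0,0,0]],[1,[0,0,0],[0,0,0]],[1,[0,0,0],[0,0,0]],[1,[0,0,0],[0,0,0]],[1,[0,0,0],[0,0,0]],[1,[0,0,0],[0,0,0]]]' 60
python3 -m inch '[[1,[0,0,-0.1],[0,0,0]],[1,[0,0,-0.2],[0,0,0]],[1,[0,0,-0.4],[0,0,0]],[1,[0,0,-0.7],[0,0,0]],[1,[0,0,-1],[0,0,0]],[1,[0,0,-1],[0,0,0]],[1,[0,0,-1],[0,0,0]]]'
python3 - <<'E'
from h import *
from station import *
go(.63,.306,.10,99.9)
p,d=snapshot("wrist");cv2.imwrite("pics/w14.png",p)
E
```

```text
t: 30.0
tcp_pos: [0.4448, 0.0075, 0.0024]
tool_rot: [-0.105, 0.994, 0.0, -0.0]
force: [-0.9, 0.5, 0.3]
finger_gap: 1.0
t: 31.0
tcp_pos: [0.445, 0.0074, 0.0028]
tool_rot: [-0.105, 0.994, -0.0, 0.0]
force: [-0.2, 0.0, 6.5]
finger_gap: 0.165
t: 31.7
tcp_pos: [0.4452, 0.0074, 0.1034]
tool_rot: [-0.105, 0.994, -0.0, 0.001]
force: [0.0, 0.1, -2.1]
finger_gap: 0.166
t 31.7 pos [0.4452 0.0074 0.1034] yaw 102.1 q6 -2.02 gap 0.166 | shift [-2.433  2.532  0.036] turn [-0.0001  0.0003  0.0061] dyaw -2.2
```

View pics/w14.png

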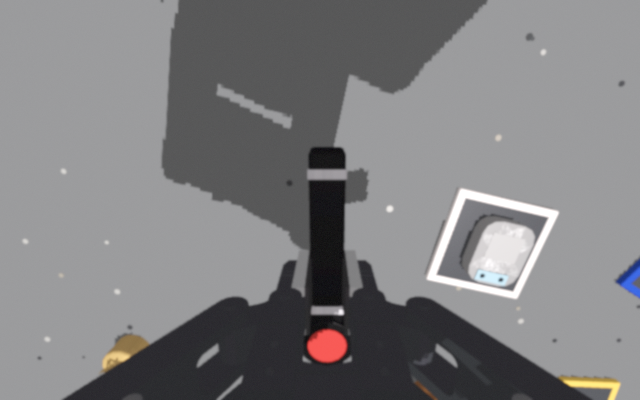

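```bash
python3 - <<'E'
from h import *
from station import *
ci=camera_info("wrist"); s=sense(); m=R.from_quat(s["tool_rot"]).as_matrix()
for z,px in ((.1186,(327,346)),(.1166,(327,149)),(.1166,(327,154))): print(((toworld(ci,[px],z)[0]-s["tcp_pos"])@m*1000).round(1))
E
python3 -m inch '[[1,[-0.1,0.1,0],[0,0,0]],[1,[-0.3,0.3,0],[0,0,0]],[1,[-0.55,0.57,0],[0,0,0]],[1,[-0.8,0.83,0],[0,0,0]],[1,[-0.8,0.83,0],[0,0,0]]]' >/dev/null
python3 -m inch '[[1,[-0.25,0.25,0],[0,0,0]],[1,[-0.5,0.5,0],[0,0,0]],[1,[-0.8,0.83,0],[0,0,0]],[1,[-0.8,0.83,0],[0,0,0]]]' >/dev/null
python3 -m inch '[[1,[-0.25,0.25,0],[0,0,0.002]],[1,[-0.5,0.5,0],[0,0,0.004]],[1,[-0.7,0.7,0],[0,0,0.006]],[1,[-0.8,0.83,0],[0,0,0.006]],[1,[-0.8,0.83,0],[0,0,0.006]],[1,[-0.8,0.83,0],[0,0,0.006]],[1,[-0.8,0.83,0],[0,0,0.006]]]'
python3 - <<'E'
from h import *
from station import *
go(.638,.307,.0095,99.9)
p,d=snapshot("wrist");cv2.imwrite("pics/w15.png",p)
E
```

```text
[-35.1   0.9 -16. ]
[ 61.7   0.9 -14. ]
[ 59.7   0.9 -14. ]
t: 33.35
tcp_pos: [0.626, 0.2994, 0.1014]
tool_rot: [-0.086, 0.996, -0.001, -0.002]
force: [0.4, -0.6, -1.4]
finger_gap: 0.168
t 33.4 pos [0.626  0.2994 0.1014] yaw 99.9 q6 -1.46 gap 0.168 | shift [-0.135  0.055  0.919] turn [-0.0001 -0.0006 -0.    ] dyaw 0.0
```

View pics/w15.png

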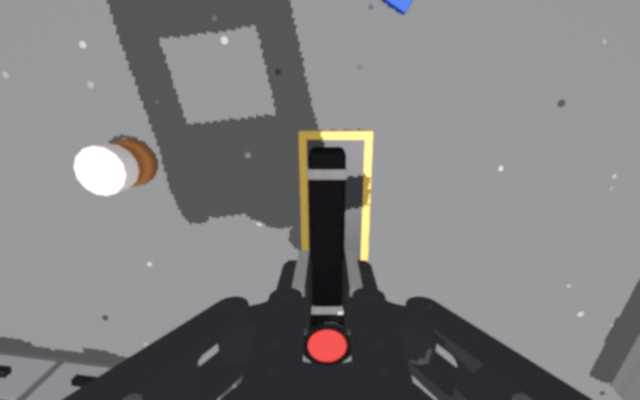

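Run:
```python
from h import *
from station import *
ci=camera_info("wrist");s=sense()
w=toworld(ci,[(298.5,130.5),(373.5,130.5),(301,250),(368,250)],.006);print(s["tcp_pos"],w.round(4))
n=(w[0]+w[1])/2; a=np.radians(9.9);u=np.array([np.cos(a),np.sin(a),0]); c=n+u*.068
print("ctr from near",c, "edge yaw",np.degrees(np.arctan2(*(w[1]-w[0])[[1,0]])))
c2=(.5*c+.5*np.array([.6306,.307,0]))
print("tcp target",c2+u*.0063-np.array([-u[1],u[0],0])*.0007)
```

```text
[0.6263254  0.29953094 0.10178922] [[0.568  0.2687 0.006 ]
 [0.5584 0.324  0.006 ]
 [0.6645 0.2849 0.006 ]
 [0.6549 0.3406 0.006 ]]
ctr from near [0.63018021 0.30806211 0.006     ] edge yaw 99.84539623074123
tcp target [0.63671665 0.30792463 0.003     ]
```

```bash
python3 -c "
from h import *
go(.6367,.308,.0225,99.9)"
python3 -m inch '[[1,[-0.115,0.065,0.2],[0,0,0]],[1,[-0.115,0.065,0.4],[0,0,0]],[1,[-0.115,0.065,0.6],[0,0,0]],[1,[-0.115,0.065,0.75],[0,0,0]],[1,[-0.115,0.065,0.79],[0,0,0]],[1,[-0.115,0.065,0.79],[0,0,0]],[1,[-0.115,0.065,0.79],[0,0,0]]]'
python3 -c "
from h import *
go(.6367,.308,.009,99.9)"
```

```text
t 33.4 pos [0.6263 0.2995 0.1018] yaw 99.9 q6 -1.46 gap 0.162 | shift [-0.119  0.066  0.793] turn [-0.0001 -0.0004 -0.0001] dyaw 0.0
t: 34.1
tcp_pos: [0.6383, 0.3096, 0.0244]
tool_rot: [-0.087, 0.996, 0.0, 0.001]
force: [0.5, 1.0, -1.6]
finger_gap: 0.17
t 34.1 pos [0.6383 0.3096 0.0244] yaw 99.9 q6 -1.45 gap 0.170 | shift [ 0.019 -0.013  0.154] turn [0.     0.0003 0.0001] dyaw -0.0
```

```bash
python3 -m inch '[[1,[0.017,-0.012,0.06],[0,0,0]],[1,[0.017,-0.012,0.11],[0,0,0]],[1,[0.017,-0.012,0.14],[0,0,0]],[1,[0.017,-0.012,0.148],[0,0,0]],[1,[0.017,-0.012,0.148],[0,0,0]],[1,[0.017,-0.012,0.148],[0,0,0]]]'
python3 -m inch '[[1,[0,0,0.005],[0,0,0]],[1,[0,0,0.005],[0,0,0]],[1,[0,0,0.005],[0,0,0]]]'
```

```text
t: 34.7
tcp_pos: [0.636, 0.3081, 0.0089]
tool_rot: [-0.087, 0.996, -0.0, -0.0]
force: [-1.4, -1.2, 1.9]
finger_gap: 0.167
t: 35.0
tcp_pos: [0.636, 0.3081, 0.0089]
tool_rot: [-0.087, 0.996, -0.0, -0.0]
force: [-2.0, -1.2, 4.7]
finger_gap: 0.168
```

Contact; release, rise and check everything.

```bash
python3 -m inch '[[0.55,[0,0,0],[0,0,0]],[0.5,[0,0,0],[0,0,0]],[0.3,[0,0,0],[0,0,0]],[0,[0,0,0],[0,0,0]],[-0.5,[0,0,0],[0,0,0]],[-1,[0,0,0],[0,0,0]],[-1,[0,0,0],[0,0,0]],[-1,[0,0,0],[0,0,0]]]'
python3 -m inch '[[-1,[0,0,-0.2],[0,0,0]],[-1,[0,0,-0.6],[0,0,0]],[-1,[0,0,-1],[0,0,0]],[-1,[0,0,-1],[0,0,0]],[-1,[0,0,-1],[0,0,0]]]'
python3 - <<'E'
from station import *
import cv2
p,d=snapshot("wrist");cv2.imwrite("pics/w16.png",p)
E
python3 -m inch '[[-1,[0.3,-0.5,-0.3],[0,0,0]],[-1,[0.5,-0.98,-0.7],[0,0,0]],[-1,[0.5,-0.98,-1],[0,0,0]],[-1,[0.5,-0.98,-1],[0,0,0]],[-1,[0.5,-0.98,-1],[0,0,0]]]' >/dev/null
python3 -m inch '[[-1,[0,-0.5,0],[0,0,0]],[-1,[0,-0.98,0],[0,0,0]],[-1,[0,-0.98,0],[0,0,0]],[-1,[0,-0.98,0],[0,0,0]]]' >/dev/null
python3 -m inch '[[-1,[0,-0.5,0],[0,0,0]],[-1,[0,-0.98,0],[0,0,0]],[-1,[0,-0.98,0],[0,0,0]],[-1,[0,-0.98,0],[0,0,0]]]'
python3 - <<'E'
from station import *
import cv2
for n in ("top","scene"):
    p,d=snapshot(n);cv2.imwrite(f"pics/{n}9.png",p)
E
```

```text
t: 35.8
tcp_pos: [0.6362, 0.3081, 0.0082]
tool_rot: [-0.087, 0.996, -0.0, 0.0]
force: [-0.6, 0.0, -0.2]
finger_gap: 0.994
t: 36.3
tcp_pos: [0.6369, 0.3084, 0.1099]
tool_rot: [-0.087, 0.996, 0.0, 0.002]
force: [-0.1, -0.1, -0.4]
finger_gap: 1.0
t: 37.65
tcp_pos: [0.637, 0.0108, 0.2065]
tool_rot: [-0.086, 0.996, 0.001, -0.001]
force: [-0.4, -0.3, -0.1]
finger_gap: 0.998
```

View pics/w16.png

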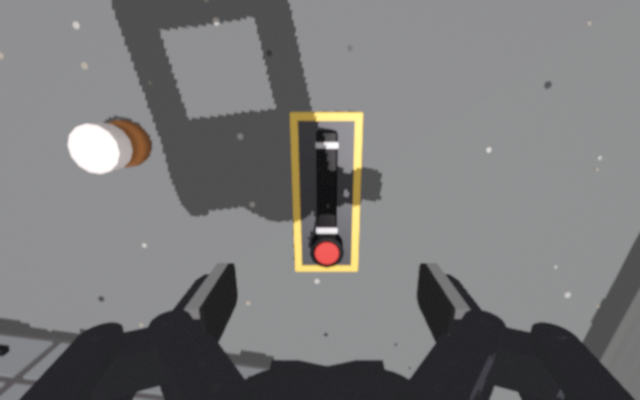

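View pics/top9.png

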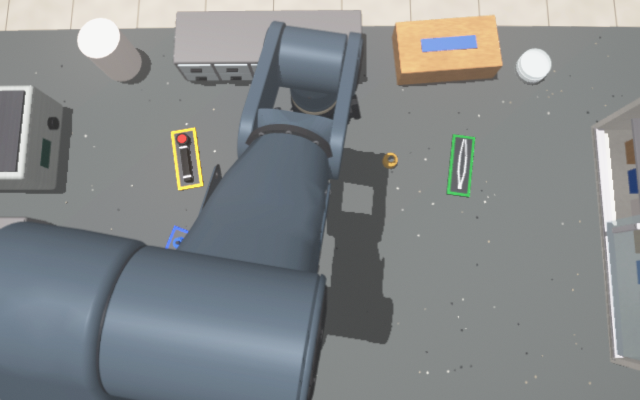

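View pics/scene9.png

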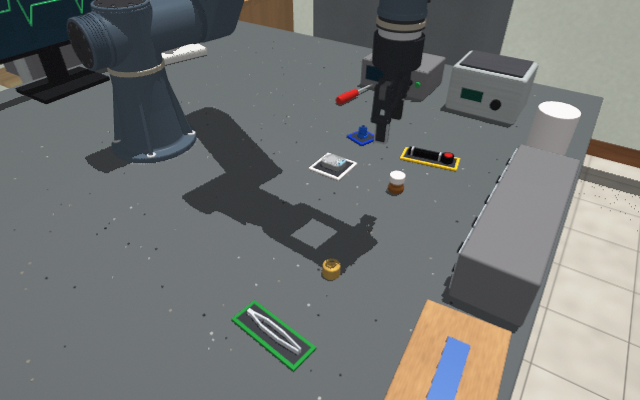

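Run:
```python
from h import *
from station import *
ci=camera_info("top");p=cv2.imread("pics/top9.png")
seg(ci,p,lambda H,S,V:(S>120)&((H<10)|(H>170)),(165,120,205,195),.024)
seg(ci,p,lambda H,S,V:(V>150)&(S<60),(445,130,480,200),.016,5)
seg(ci,p,lambda H,S,V:(V>150)&(S<60),(176,128,200,190),.022)
cv2.imwrite("pics/top9c.png",cv2.resize(p[120:200,160:215],None,fx=7,fy=7))
```

```text
71 ctr [670.8 315.1] size [19.8 18.6] ang 45.7 mean [671.3 315.3]
358 ctr [ 615.5 -299.3] size [ 19.6 110.4] ang 87.4 mean [ 615.3 -299.8]
22 ctr [586.5 301.6] size [ 5.7 18. ] ang 11.4 mean [586.4 301.4]
```

View pics/top9c.png

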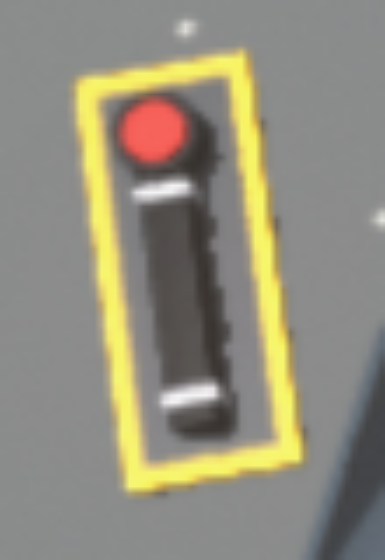

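Run:
```python
import cv2
p=cv2.imread("pics/top9.png");cv2.imwrite("pics/top9d.png",cv2.resize(p[125:205,435:490],None,fx=7,fy=7))
```

```text
(no output)
```

View pics/top9d.png

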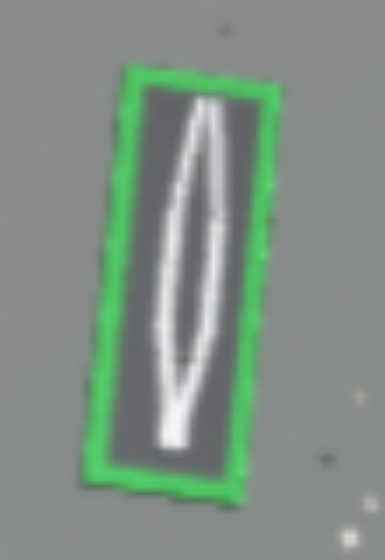

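All four objects sit aligned and centred on their plates, and the arm is clear of everything.

```bash
python3 -c "
from station import *
s=sense();print(s['t'],s['force'],abs(s['qd']).max())
print(sign_off())"
```

```text
37.75 [-0.2092085  -0.19446609  0.17986942] 0.009316270102550414
the job is handed in; nothing more can be done
None
```

All four things are in their bays, and I handed the job in at about 38 s of the 102 s allowed. The order was generator, lead boot, tweezers and then the magnet wand. I lowered each one until it touched its plate before opening the jaws.

| Thing | Bay | Last check |
|---|---|---|
| Generator | white | Lying flat, about 1.5 mm off centre in y |
| Boot | blue | Standing upright; looked centred in the wrist picture after release |
| Tweezers | green | Lengthwise, about 1–2 mm off centre, within 1° of the plate's direction |
| Wand | yellow | Lengthwise, within about 1 mm of the middle |

- **Generator and boot:** in the final top picture the arm hid the generator and most of the boot. Their numbers come from earlier pictures, but the final scene picture shows both still on their plates.
- **Tweezers angle:** the box fit on the final top picture gave about −2.6°, against −7.8° from the wrist picture and −8.1° for the plate. An enlarged view showed them lying along the plate, so I put this down to noise in the fit.
- **Camera bias:** the wrist camera read about 1–1.5 mm to one side along the jaw direction. I allowed for that when placing the tweezers and wand, but not the generator.
- **Jar and weight:** I never touched the amber jar or the brass weight, and both appear in their original places in the final scene picture.
- **Robot at hand-in:** the arm was clear of everything and still, with no contact force at the wrist beyond sensor noise. The highest wrist force at the end of any move was about 6.5 N; I did not read it during the moves.

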